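Level the cake-setting shelf

TASK

The setting shelf has to be dead level before glazed cakes go on it: swing both flaps of the carton back past upright, take out the spirit level, lay it lengthwise on the middle of the shelf, upright on its base, and let go of it. Then turn the round knob of the shelf's levelling foot until the bubble comes to rest in the middle between the two lines, and let go of the knob. Finish with the fingers pressing the level firmly down onto the shelf, the bubble still between the lines, and keep pressing: the program ends while you press, nothing is let go; leave the other things on the bench where they are.

Things in the scene. Friction and masses are not known exactly. Their poses are not given: they have to be found in the camera images.
- carton_mouth (a point): brown cardboard carton, fixed to the bench, 248 x 158 mm outside, walls and floor 4 mm thick, rim 64 mm above the bench; this point is the middle of its mouth at rim height; x runs along its long side, y across to flap_left, z up
- flap_left (a joint): carton flap on the carton's +y long side, 236 x 74 x 4 mm, hinged on the rim 77 mm from the middle; rad: 0 flat over the mouth, 1.57 upright, more leans outward, 2.9 the stop; starts half-raised with 50 mm or more between the two flaps' free edges; light (0.016 N m), stays where it is left
- flap_right (a joint): the same flap on the -y long side of the carton, same meaning (grows as it swings up and outward)
- flap_left_edge (a point): middle of flap_left's free edge
- flap_right_edge (a point): middle of flap_right's free edge
- level_mid (a point): loose aluminium spirit level, bar 200 mm long (x), 24 wide (y), 45 high (z), 0.2 to 0.3 kg, black ends; starts upright on the carton's floor, within 0.1 rad of its long side. This point: its centre, half-way up. A pale green vial in its top at mid-length has two black lines 13 mm either side of the centre. Pressing its top near mid-length disturbs the reading least
- bubble_mid (a point): centre of the white bubble (18 mm long) in the level's vial; slides along the level's x, at most 31 mm either way, floats to the higher end and settles within two seconds; its offset from level_mid along x is about 1.5 mm per milliradian of tilt
- shelf_mid (a point): setting shelf: a plain pale marble slab 280 x 120 x 12 mm, its top about 62 mm above the bench, pivoted at its +x end and carried by the levelling foot beyond its -x end; this point is the middle of its top face; x runs lengthwise away from the knob, z up out of the face
- foot_knob (a point): black ribbed round knob, 48 mm across, 34 high, on the vertical screw of the levelling foot, 175 mm from the shelf's middle at its -x end; this point: on its axis, half-way up, 102 mm above the bench. Clockwise from above raises this end and brings the bubble towards the knob, 10 mm per rad. Starts 1.2 to 2.6 rad too low; stiff (0.12 N m), stays as left, height unchanged
- level: the same spirit level; origin at the middle of its underside
- shelf_plate: the same shelf slab; origin on its pivot axis
- cup: bystander: small white cup, 60 mm across, 50 mm high, on the bench near the middle; origin under its centre
- nozzle: bystander: steel piping nozzle, a cone 34 mm across and 48 mm high, standing on the bench near the middle; origin under its centre
- brush: bystander: pastry brush 200 mm long lying on the bench at the right
- bowl: bystander: steel mixing bowl, 200 mm across, 85 mm high, at the left; origin under its centre
There are look-alikes about, which are no part of the job. What is shaped like the level but turquoise is not meant.

How it is judged (in metres and radians):
On the way, in this order (a step that is already met when the one before it is completed fails the run):
1. both carton flaps are swung back past upright (value of joint each of flap_left, flap_right above 1.75 rad), for 0.2 s.
2. the level stands on the shelf, lengthwise, let go, the bubble still off-centre (z of level_mid in the frame of shelf_mid between 0.017 and 0.028 m and y of level_mid in the frame of shelf_mid between -0.045 and 0.045 m and x of level_mid in the frame of shelf_mid between -0.06 and 0.06 m and angle between the x axis of level_mid and the x axis of shelf_mid, either way round below 0.25 rad and angle between level_mid's own z axis and vertical below 0.06 rad and contact force between the fingers and level below 0.1 N and contact force between level and shelf_plate above 0.5 N and linear speed of level below 0.02 m/s), for 0.8 s.
3. the foot has been turned until the bubble rests between the lines, knob let go, before the level is pressed (z of level_mid in the frame of shelf_mid between 0.017 and 0.028 m and y of level_mid in the frame of shelf_mid between -0.045 and 0.045 m and x of level_mid in the frame of shelf_mid between -0.06 and 0.06 m and angle between the x axis of level_mid and the x axis of shelf_mid, either way round below 0.25 rad and angle between level_mid's own z axis and vertical below 0.06 rad and x of bubble_mid in the frame of level_mid between -0.004 and 0.004 m and contact force between the fingers and anything else below 0.1 N and contact force between level and shelf_plate above 0.5 N), for 0.5 s.
At the end, for the whole second after the job is handed in: Both flaps past 1.75 rad; level lengthwise on the shelf (0.25 rad), centred within 60 mm along, 45 mm across; bubble within 4 mm of the level's middle; fingers press the level (over 2 N) and it presses the shelf with over 5 N, its weight (up to 3 N) included (all of step 1 and z of level_mid in the frame of shelf_mid between 0.017 and 0.028 m and y of level_mid in the frame of shelf_mid between -0.045 and 0.045 m and x of level_mid in the frame of shelf_mid between -0.06 and 0.06 m and angle between the x axis of level_mid and the x axis of shelf_mid, either way round below 0.25 rad and angle between level_mid's own z axis and vertical below 0.06 rad and x of bubble_mid in the frame of level_mid between -0.004 and 0.004 m and contact force between the fingers and level above 2 N and contact force between level and shelf_plate above 5 N); the arm keeps its last pose, push and grip.
It fails at once if a bystander is pushed more than 40 mm away (distance of any of cup, nozzle, brush, bowl from where it was at the start of the episode above 0.04 m).
It also fails if it takes over 72 s, if anything falls off the work surface, if the arm or the gripper's body presses on something with over 40 N, if the wrist force passes 120 N, or if a joint passes its speed limit or range.

ROBOT

A 7-joint arm with a two-finger parallel gripper is mounted at the origin on the work surface. World frame = base frame: x ahead of the robot, y to its left, z up, the work surface at z = 0. Lengths are in mm, angles in rad, forces in N, time in s.
With the tool pointing down it reaches from about 400 to 875 mm from the base axis. Payload 4.4 kg.
Tool frame: the origin (TCP) lies at the very end of the fingers, on their centre line; the grasp point (between the pads) lies 19 mm behind it (ctrl.grasp_offset is the distance from the TCP to the grasp point, in mm); z points along the fingers, y is the line along which they close (so a half turn about z gives the same grasp; the last joint's range is limited). The gripper opens to 85 mm and grips with 20 to 120 N. Pads are 22 mm wide; open, the fingers measure 114 mm over their backs; the gripper's body (76 mm by 85 mm) begins 54 mm behind the grasp point. The pads swing forward as they close: fully open they stand 13 mm farther back than shut.
Start: joints at [1.203, 0.628, 0.038, 1.517, -0.027, 0.996, -0.02], TCP at [193.234, -620.628, 200.513] pointing down, gripper open.
Joint ranges: [-3.06, 3.06], [-0.37, 2.12], [-1.25, 1.32], [0.18, 2.47], [-1.1, 4.24], [0.23, 1.98], [-2.94, 2.94]. Speed limits (rad/s): [2.57, 2.57, 3.14, 3.14, 3.14, 3.14, 3.14].

INTERFACE

Orientations are given as [roll, pitch, yaw] about the fixed x, y, z axes, in that order (R = Rz(yaw) Ry(pitch) Rx(roll)).
In Python, from cell import status, cams, ctrl gives the robot as it stands.
- The arm moves only by the tool move_arm, never from a script. Its argument "plan" is a list of rows, each a list of 3 entries, a list of its own where there are three numbers: the shift along the world's x, y, z in mm, then the turn, a rotation vector about the world's x, y, z in degrees, then the opening, from 0 (shut) to 1 (fully open). In form: [[[x, y, z], [wx, wy, wz], gripper], ...]. A call has 1 to 10 rows; each row shifts and turns the commanded pose from where the row before left it; what a row does not reach is not made up. A row lasts 1/8 s, in which the tool goes at most 62.5 mm and 10.7 degrees, less where a joint would pass 70% of its speed; a pose out of reach is approached as far as the arm can. A call with a gripper value outside its range is refused whole. The fingers move at their own pace and stop on an object; the grip force is fixed at half the most. Time passes only in rows, so rows that do not move let the fingers close. It gives the time, the measured TCP pose, the force, the opening and the grip force at its end, in the units of the state.
- status.read_state(): the state, without advancing time (a new reading comes with each control period).
- cams.get_image(name): name is "scene" or "top"; returns the picture (400x640x3 uint8, blue, green, red); there is no depth.
- cams.camera_params(name): a dict with "K" (3x3 intrinsics, pixels), "k1" (the pictures are not rectified: a ray, as slopes to the right and down, at radius r is drawn at 1 + k1 r^2 times it, then the intrinsics apply), "pose" (4x4, takes a point from camera to world coordinates). Camera axes: x right, y down, z forward; pixel columns grow to the right and rows downward; lengths in mm; the calibration is good to about 2 mm. A picture is of the moment at which its call begins. camera_params takes no time and is no camera call.
- ctrl.finish_job(): hands the job in; it is judged then, once.
The state is a dict: "clock": time; "qpos": joint angles; "qd": joint speeds; "tau": joint torques, N m; "eef_pos": TCP position; "tool_rot": TCP orientation; "force": force on the tool from outside, world axes, zero at the start; "torque": the same for the moment, N m; "width": finger opening in mm; "gripper_force": force on a finger pad.
Only numpy, scipy, OpenCV 4.12 (cv2) and the standard library are available. Lean on these libraries where they do the work, as an engineer would, in place of code of your own. Each camera call takes 0.05 s, during which the arm holds its last target. There are 200 camera calls.

## Working session

There is one attempt and no reset: what is moved stays moved. The work goes in short steps, Python scripts to look and compute and a tool call to move; the robot and the scene stay as the last step left them, time stands still between calls to the robot, and variables do not carry over. Pictures are saved under pics/ and viewed, at most 10 in all, crops included, and the job is handed in when it is done.

Besides the shell and the picture viewer there is one more tool, called as name([rows], argument=value, ...), one row to a line, values as JSON. move_arm: Moves the arm, as the interface text tells. Its arguments: {"type":"object","properties":{"plan":{"type":"array","items":{"type":"array"}}},"required":["plan"]}

```bash
mkdir -p pics && cat > h.py <<'E'
import numpy as np, cv2
from cell import status, cams, ctrl
def grab(n,f=None):
    im=cams.get_image(n)
    if f: cv2.imwrite('pics/'+f,im)
    return im
def ray(n,u,v):
    p=cams.camera_params(n);K=np.array(p['K']);T=np.array(p['pose']);k=p['k1']
    d=np.array([(u-K[0,2])/K[0,0],(v-K[1,2])/K[1,1]]);s=d.copy()
    for _ in range(30): s=d/(1+k*(s@s))
    w=T[:3,:3]@np.array([s[0],s[1],1]);return T[:3,3],w/np.linalg.norm(w)
def onz(n,u,v,z):
    o,d=ray(n,u,v);return o+d*(z-o[2])/d[2]
def two(a,b):
    o1,d1=ray('scene',*a);o2,d2=ray('top',*b)
    A=np.stack([d1,-d2],1);t=np.linalg.lstsq(A,o2-o1,rcond=None)[0]
    p,q=o1+t[0]*d1,o2+t[1]*d2;return (p+q)/2,np.linalg.norm(p-q)
def proj(n,X):
    p=cams.camera_params(n);K=np.array(p['K']);T=np.array(p['pose']);k=p['k1']
    c=T[:3,:3].T@(np.array(X)-T[:3,3]);s=c[:2]/c[2];s=s*(1+k*(s@s));return K[:2,:2]@s+K[:2,2]
np.set_printoptions(precision=1,suppress=True)
E
python3 - <<'E'
from h import *
grab('scene','s0.png');grab('top','t0.png')
for n in('scene','top'):
    p=cams.camera_params(n);print(p)
s=status.read_state();print(s)
E
```

```text
{'K': array([[465.6,   0. , 316.1],
       [  0. , 465.6, 193.7],
       [  0. ,   0. ,   1. ]]), 'k1': -0.12721416877241537, 'pose': array([[   0.1,    0.7,   -0.7, 1500. ],
       [   1. ,   -0.1,    0.1,  -55. ],
       [  -0. ,   -0.7,   -0.7, 1080.9],
       [   0. ,    0. ,    0. ,    1. ]])}
{'K': array([[493.6,   0. , 326.2],
       [  0. , 493.6, 201.1],
       [  0. ,   0. ,   1. ]]), 'k1': -0.12360859206293899, 'pose': array([[   0. ,   -1. ,    0.1,  360.5],
       [  -1. ,    0. ,    0. ,   17.7],
       [  -0. ,   -0.1,   -1. , 1877.6],
       [   0. ,    0. ,    0. ,    1. ]])}
{'clock': 0.1, 'qpos': array([ 1.2,  0.6,  0. ,  1.5, -0. ,  1. , -0. ]), 'qd': array([-0., -0.,  0., -0.,  0., -0.,  0.]), 'tau': array([  0. , -56.5,   1.2, -19.4,   0. ,   0. ,  -0. ]), 'eef_pos': array([ 193.1, -620. ,  199.7]), 'tool_rot': array([-3.1, -0. ,  0.3]), 'force': array([ 0.5, -0.1, -0.6]), 'torque': array([ 0., -0.,  0.]), 'gripper_force': 0.0, 'width': 85.51851495261269}
```

View pics/s0.png

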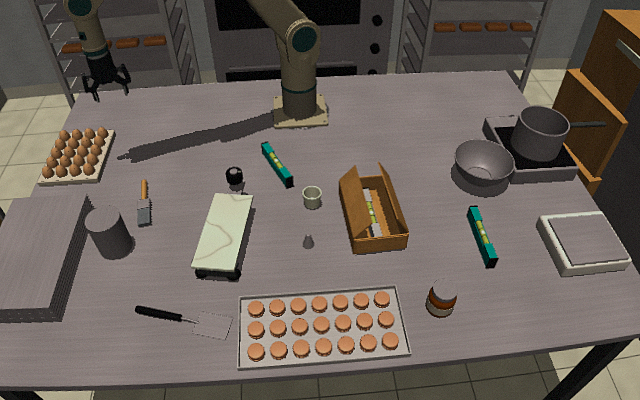

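View pics/t0.png

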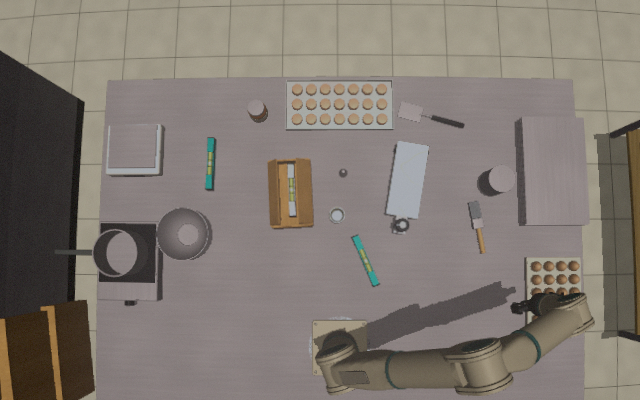

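The scene shows the aluminium level in the carton at scene (371,212) / top (291,190). The turquoise look-alikes are at scene (277,165) and (482,236), and top (365,260) and (210,163). I choose the one in the carton. The shelf is at top (407,178) and the knob at top (400,226). Next is a close crop to check.

```bash
python3 - <<'E'
from h import *
s=cv2.imread('pics/s0.png');t=cv2.imread('pics/t0.png')
a=cv2.resize(s[155:255,330:415],None,fx=4.5,fy=4.5,interpolation=cv2.INTER_CUBIC)
b=cv2.resize(t[150:240,260:325],None,fx=5,fy=5,interpolation=cv2.INTER_CUBIC)
H=max(a.shape[0],b.shape[0]);pad=lambda i:cv2.copyMakeBorder(i,0,H-i.shape[0],0,0,cv2.BORDER_CONSTANT)
c=np.hstack([pad(a),pad(b)]);print(c.shape);cv2.imwrite('pics/c0.png',c)
a=cv2.resize(s[160:285,185:265],None,fx=4.5,fy=4.5,interpolation=cv2.INTER_CUBIC)
b=cv2.resize(t[130:242,375:440],None,fx=5,fy=5,interpolation=cv2.INTER_CUBIC)
H=max(a.shape[0],b.shape[0])
c=np.hstack([pad(a),pad(b)]);print(c.shape);cv2.imwrite('pics/c1.png',c)
E
```

```text
(450, 707, 3)
(562, 685, 3)
```

View pics/c0.png

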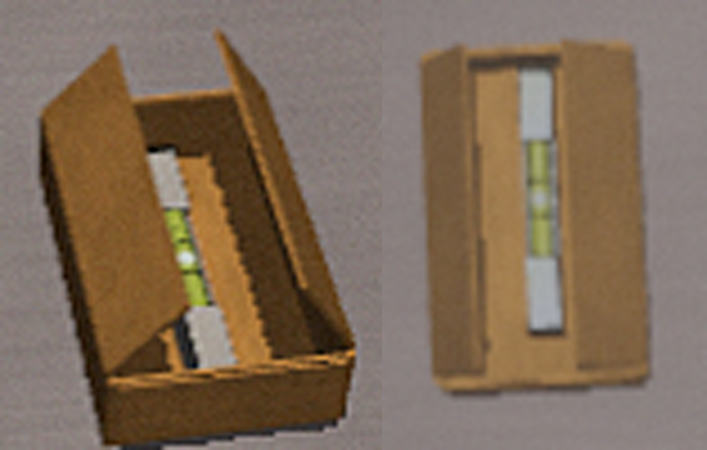

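View pics/c1.png

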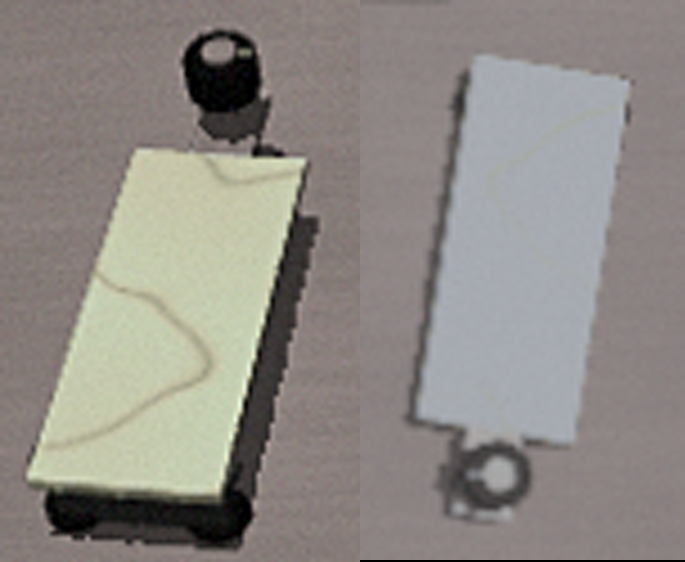

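The crops confirm an aluminium level with a green vial in the open-topped carton; the bubble is near crop (541,198). The shelf and the knob with its white cap are clear.

```bash
python3 - <<'E'
from h import *
cs=lambda u,v:(330+u/4.5-.5,155+v/4.5-.5); ct=lambda u,v:(260+(u-382)/5-.5,150+v/5-.5)
ss=lambda u,v:(185+u/4.5-.5,160+v/4.5-.5); st=lambda u,v:(375+(u-360)/5-.5,130+v/5-.5)
print('shelf')
P=[]
for a,b in [((133,150),(574,443)),((307,158),(415,418)),((225,495),(473,55)),((28,484),(630,80))]:
    p,e=two(ss(*a),st(*b));P.append(p);print(p,e)
m=np.mean(P,0);print('mid',m); d=(P[2]+P[3]-P[0]-P[1])/2;print(np.linalg.norm(d),np.degrees(np.arctan2(d[1],d[0])))
p,e=two(ss(222,47),st(495,475));print('knob top',p,e)
print('knob side extents scene', onz('scene',*ss(222,47),119))
print('level vial',two(cs(187,258),ct(541,198)))
for q in [(520,68),(555,68),(563,332),(528,332)]: print(onz('top',*ct(*q),49))
print('carton rim near L,R', two(cs(105,380),ct(650,378)),two(cs(355,352),ct(435,385)))
print('rim farL',onz('scene',*cs(40,115),64),'far end wall mid', onz('scene',*cs(185,95),64))
print('flapL edges',two(cs(115,45),ct(562,40)),two(cs(187,308),ct(578,370)))
print('flapR edges',two(cs(218,32),ct(465,45)),two(cs(305,290),ct(473,375)))
E
```

```text
shelf
[ 479.  -289.5   60.1] 3.7397778791326766
[ 497.6 -170.8   60.6] 1.4481652612966494
[ 770.9 -217.4   59.4] 0.19782588719046135
[ 752.5 -336.3   57.3] 1.0142172940303107
mid [ 625.  -253.5   59.4]
277.3556235733698 -9.69894664153942
knob top [ 452.  -221.3  125.7] 2.854145565409449
knob side extents scene [ 444.5 -223.9  119. ]
level vial (array([588.7, 179.8,  48.8]), np.float64(0.40286857322340053))
[687.3 196.3  49. ]
[687.2 169.9  49. ]
[488.2 162.4  49. ]
[488.2 188.5  49. ]
carton rim near L,R (array([ 471.1,  132.3, -221. ]), np.float64(46.22180496402859)) (array([ 468.4,  323.7, -210.2]), np.float64(65.10293173899674))
rim farL [460.5  96.4  64. ] far end wall mid [449.3 200.6  64. ]
flapL edges (array([657.3, 126. , 306.9]), np.float64(36.13998524745963)) (array([ 474.1,  189. , -135.9]), np.float64(49.32800467149297))
flapR edges (array([653. , 186.5, 308.6]), np.float64(40.690466147222516)) (array([ 471.1,  277.2, -127.6]), np.float64(55.568379661060405))
```

```bash
python3 - <<'E'
from h import *
cs=lambda u,v:(330+u/4.5-.5,155+v/4.5-.5); ct=lambda u,v:(260+(u-382)/5-.5,150+v/5-.5)
for n,q in dict(nearL=(105,382),nearR=(355,352),farL=(40,115)).items(): print(n,onz('scene',*cs(*q),64))
for n,a,b in [('flapRt(-y) hi x',(187,308),(562,40)),('-y lo x',(115,45),(578,370)),('+y hi x',(305,290),(465,45)),('+y lo x',(218,32),(473,375))]: print(n,*two(cs(*a),ct(*b)))
for q in [(435,390),(650,385),(422,55),(632,40)]: print('top',onz('top',*ct(*q),64))
print('cup,nozzle',onz('top',337,215,25),onz('top',343,173,24))
s=status.read_state();print(s['tool_rot'].tolist())
E
```

```text
nearL [699.7 109.1  64. ]
nearR [690.2 269.2  64. ]
farL [460.5  96.4  64. ]
flapRt(-y) hi x [694.3 157.7 123. ] 2.3289499928196706
-y lo x [456.  146.2 121.8] 0.874673872937245
+y hi x [690.3 228.9 127.5] 0.5281858923096233
+y lo x [452.1 219.4 124.6] 2.290008988991878
top [444.3 255.6  64. ]
top [448.1  96.9  64. ]
top [694.8 268.5  64. ]
top [705.5 111.3  64. ]
cup,nozzle [493.3   8.8  25. ] [653.1 -14.2  24. ]
[-3.139903649830897, -3.143433674779317e-05, 0.30178565169260874]
```

Carton centre is about (573,183), yaw +3°. The hinges are at y≈106 and 260, and the flap edges at z≈122–126, which gives about 0.9 and 1.05 rad (consistent with 74 mm flaps). Moving now.

move_arm([
  [[20,15,15],[0,0,0],0],
  [[40,30,10],[0,0,0],0],
  [[42,30,5],[0,0,0],0],
  [[42,30,0],[0,0,-3],0],
  [[42,30,0],[0,0,-3],0],
  [[42,30,0],[0,0,-3],0],
  [[42,30,0],[0,0,-3],0],
  [[17,45,0],[0,0,-2],0],
  [[17,50,0],[0,0,0],0],
  [[17,50,0],[0,0,0],0],
])

```text
clock: 1.35
eef_pos: [514.4, -278.8, 230.0]
tool_rot: [-3.141, 0.001, 0.057]
force: [0.9, 0.0, -0.2]
width: -0.4
gripper_force: 0.0
```

move_arm([
  [[17,50,0],[0,0,0],0],
  [[17,50,0],[0,0,0],0],
  [[17,50,0],[0,0,0],0],
  [[10,50,0],[0,0,0],0],
  [[0,50,0],[0,0,0],0],
  [[0,50,0],[0,0,0],0],
  [[0,40,0],[0,0,0],0],
  [[0,30,0],[0,0,0],0],
  [[0,15,0],[0,0,0],0],
  [[0,0,0],[0,0,0],0],
])

```text
clock: 2.6
eef_pos: [575.0, 104.9, 230.2]
tool_rot: [3.141, 0.001, 0.059]
force: [-0.2, 0.1, -0.8]
width: 0.3
gripper_force: 0.0
```

move_arm([
  [[0,40,0],[0,0,0],0],
  [[0,43,0],[0,0,-1],0],
  [[0,0,0],[0,0,0],0],
  [[0,0,-50],[0,0,0],0],
  [[0,0,-50],[0,0,0],0],
  [[0,0,-50],[0,0,0],0],
  [[0,-15,0],[0,0,0],0],
  [[0,-15,0],[0,0,0],0],
  [[0,-15,0],[0,0,0],0],
  [[0,-15,0],[0,0,0],0],
])

```text
clock: 3.85
eef_pos: [576.6, 125.8, 82.4]
tool_rot: [-3.141, -0.003, 0.039]
force: [-0.5, 0.1, 0.4]
width: -0.1
gripper_force: 0.2
```

move_arm([
  [[0,-15,0],[0,0,0],0],
  [[0,-15,0],[0,0,0],0],
  [[0,-5,0],[0,0,0],0],
  [[0,0,0],[0,0,0],0],
  [[0,30,0],[0,0,0],0],
  [[0,40,0],[0,0,0],0],
  [[0,30,0],[0,0,0],0],
  [[0,15,0],[0,0,0],0],
  [[0,15,0],[0,0,0],0],
  [[0,15,0],[0,0,0],0],
])

```text
clock: 5.1
eef_pos: [575.4, 237.0, 80.5]
tool_rot: [3.141, 0.0, 0.039]
force: [-0.7, 0.1, 0.2]
width: -0.1
gripper_force: 0.2
```

move_arm([
  [[0,15,0],[0,0,0],0],
  [[0,15,0],[0,0,0],0],
  [[0,5,0],[0,0,0],0],
  [[0,0,0],[0,0,0],0],
  [[0,-30,0],[0,0,0],0],
  [[0,-40,0],[0,0,0],0],
  [[10,-20,30],[0,0,0],0],
  [[3,-5,50],[0,0,0],0.6],
  [[0,0,0],[0,0,0],0.6],
  [[0,0,0],[0,0,0],0.6],
])

```text
clock: 6.35
eef_pos: [587.8, 176.8, 160.4]
tool_rot: [3.141, 0.0, 0.039]
force: [-0.4, -0.1, 0.3]
width: 51.0
gripper_force: 0.0
```

```bash
python3 - <<'E'
from h import *
s=grab('scene');t=grab('top')
a=cv2.resize(s[145:255,320:430],None,fx=3.6,fy=3.6,interpolation=cv2.INTER_CUBIC)
b=cv2.resize(t[150:240,240:340],None,fx=4,fy=4.4,interpolation=cv2.INTER_CUBIC)
cv2.imwrite('pics/c2.png',np.hstack([a,b]))
E
```

```text
(no output)
```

View pics/c2.png

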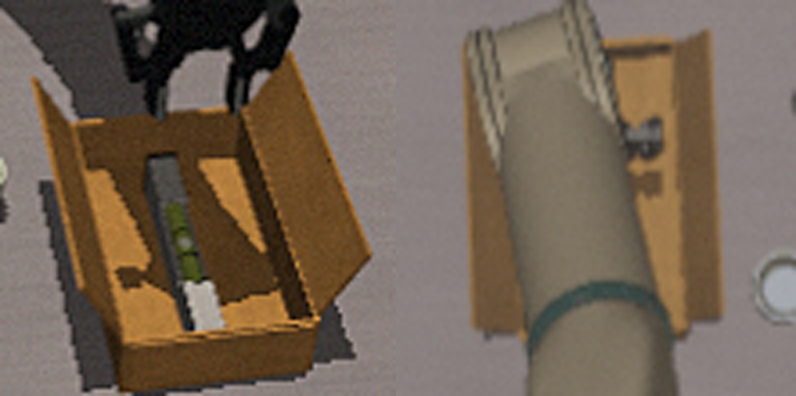

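Both flaps lean well outward: in the top view they overhang by about 10 px, or 36 mm, which is about 2.1 rad. The level is undisturbed, so I descend and grip.

move_arm([
  [[0,2,-40],[0,0,0],0.6],
  [[0,0,-40],[0,0,0],0.6],
  [[0,0,-40],[0,0,0],0.6],
  [[0,0,-22],[0,0,0],0.6],
  [[0,0,0],[0,0,0],0.6],
  [[0,0,0],[0,0,0],0],
  [[0,0,0],[0,0,0],0],
  [[0,0,0],[0,0,0],0],
  [[0,0,0],[0,0,0],0],
])

```text
clock: 7.58
eef_pos: [588.6, 179.5, 19.1]
tool_rot: [-3.141, -0.001, 0.04]
force: [1.5, 0.7, 0.2]
width: 0.3
gripper_force: 0.0
```

Nothing is in the grip, so I look again.

```bash
python3 - <<'E'
from h import *
print(status.read_state()['width'])
s=grab('scene')
a=cv2.resize(s[115:255,310:430],None,fx=4.2,fy=4.2,interpolation=cv2.INTER_CUBIC)
cv2.imwrite('pics/c3.png',a)
E
```

```text
0.3075691122578068
```

View pics/c3.png

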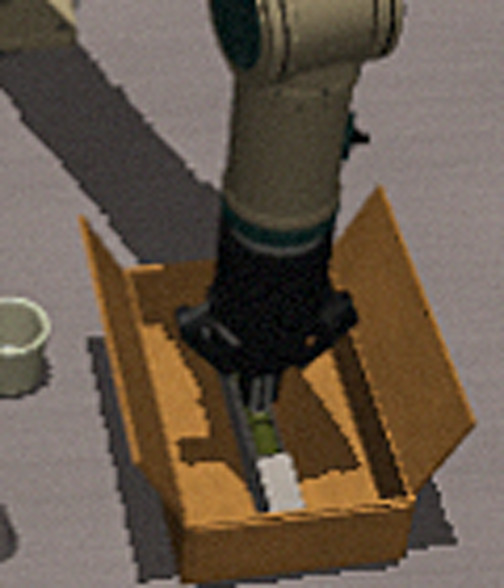

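```bash
python3 - <<'E'
from h import *
for X in [(588,179,19),(588,179,49),(588,167,49),(588,191,49),(599,179,19),(599,179,49),(687,170,49),(687,196,49),(687,183,4)]:
    u,v=proj('scene',X);print(X,(u-310)*4.2,(v-115)*4.2)
s=grab('scene');cv2.imwrite('pics/c4.png',cv2.resize(s[190:245,350:400],None,fx=12,fy=10,interpolation=cv2.INTER_CUBIC))
print(status.read_state()['width'])
E
```

```text
(588, 179, 19) 251.52830441622535 433.7450791572145
(588, 179, 49) 254.84988762149393 405.90947682488604
(588, 167, 49) 238.16427981050307 407.0241435182013
(588, 191, 49) 271.5071633952941 404.79498907681756
(599, 179, 19) 254.00273987681373 445.2429764902629
(599, 179, 49) 257.38612361173665 417.4389778579472
(687, 170, 49) 265.4902168061867 515.2731516348241
(687, 196, 49) 303.37378575430176 512.5483464779269
(687, 183, 4) 278.47239156596896 554.7245684455172
-0.022196403722279993
```

View pics/c4.png

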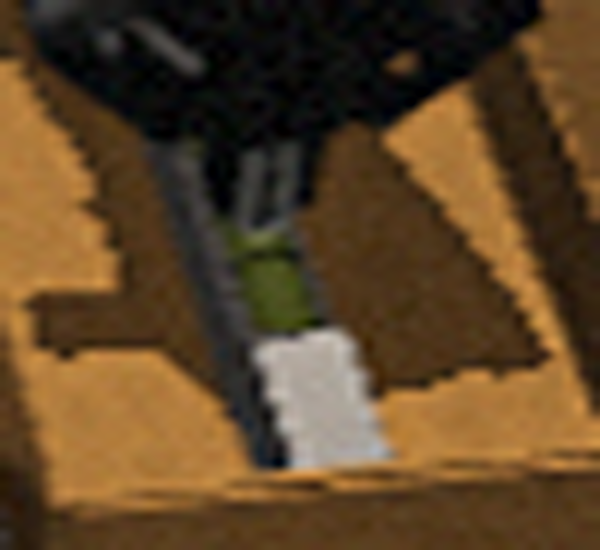

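```bash
python3 - <<'E'
from h import *
for z in (160,170,190,200):
  for y in (152,202): print(z,y,proj('scene',(588,y,z)))
print('seen (363,176),(386,174)')
for z in (19,30,40,49,60): print(z,proj('scene',(599,179,z)),proj('scene',(588,179,z)))
s=status.read_state();print(s['force'],s['torque'],s['eef_pos'],s['qpos'].tolist())
E
```

```text
160 152 [364.3 185.8]
160 202 [381.9 184.7]
170 152 [364.6 183.3]
170 202 [382.2 182.2]
190 152 [365.1 178.1]
190 202 [382.9 177. ]
200 152 [365.3 175.5]
200 202 [383.2 174.4]
seen (363,176),(386,174)
19 [370.5 221. ] [369.9 218.3]
30 [370.8 218.6] [370.2 215.9]
40 [371.  216.4] [370.4 213.7]
49 [371.3 214.4] [370.7 211.6]
60 [371.6 211.9] [371.  209.2]
[-0.1  0.4  0.4] [-0.  0.  0.] [588.4 179.4  18.8] [-0.3618978807856157, 0.8144318984334794, 0.03315274849790202, 1.753213505769866, -0.04438359440936136, 0.5741636076570441, -1.8327182257288592]
```

Finger tips project about 30 mm above the reported TCP in both pictures, so they closed just above the level. I'll open and go 12 mm lower. That stays clear of the carton floor either way, and I close to test.

move_arm([
  [[0,0,0],[0,0,0],0.6],
  [[0,0,0],[0,0,0],0.6],
  [[0,0,0],[0,0,0],0.6],
  [[0,0,-6],[0,0,0],0.6],
  [[0,0,-6],[0,0,0],0.6],
  [[0,0,0],[0,0,0],0.6],
  [[0,0,0],[0,0,0],0],
  [[0,0,0],[0,0,0],0],
  [[0,0,0],[0,0,0],0],
  [[0,0,0],[0,0,0],0],
])

```text
clock: 8.93
eef_pos: [588.5, 179.7, 6.8]
tool_rot: [-3.141, -0.001, 0.04]
force: [-0.5, 0.0, 2.9]
width: 22.4
gripper_force: 59.1
```

The grip test confirms an offset of about +31 mm. I open, go 10 mm deeper, grip and lift a little.

move_arm([
  [[0,0,0],[0,0,0],0.6],
  [[0,0,0],[0,0,0],0.6],
  [[0,0,0],[0,0,0],0.6],
  [[0,0,-5],[0,0,0],0.6],
  [[0,0,-5],[0,0,0],0.6],
  [[0,0,0],[0,0,0],0.6],
  [[0,0,0],[0,0,0],0],
  [[0,0,0],[0,0,0],0],
  [[0,0,0],[0,0,0],0],
  [[0,0,0],[0,0,0],0],
])

```text
clock: 10.18
eef_pos: [588.4, 179.6, -3.2]
tool_rot: [-3.141, -0.001, 0.04]
force: [-0.1, 1.2, 2.4]
width: 22.7
gripper_force: 59.4
```

move_arm([
  [[0,0,10],[0,0,0],0],
  [[0,0,20],[0,0,0],0],
  [[0,0,30],[0,0,0],0],
  [[0,0,40],[0,0,0],0],
  [[0,0,40],[0,0,0],0],
  [[0,0,20],[0,0,0],0],
  [[0,0,0],[0,0,0],0],
])

```text
clock: 11.05
eef_pos: [589.6, 179.6, 159.4]
tool_rot: [-3.14, -0.005, 0.04]
force: [0.3, 0.7, -2.8]
width: 22.8
gripper_force: 59.0
```

move_arm([
  [[5,-20,0],[0,0,0],0],
  [[5,-40,0],[0,0,-1],0],
  [[5,-55,0],[0,0,-2],0],
  [[5,-55,0],[0,0,-2],0],
  [[5,-55,0],[0,0,-2],0],
  [[5,-55,0],[0,0,-2],0],
  [[5,-55,0],[0,0,-2],0],
  [[5,-50,0],[0,0,-1],0],
  [[4,-35,0],[0,0,0],0],
  [[3,-15,0],[0,0,0],0],
])

```text
clock: 12.3
eef_pos: [632.7, -260.5, 154.8]
tool_rot: [3.14, 0.003, -0.175]
force: [0.1, 0.4, -3.1]
width: 23.2
gripper_force: 59.2
```

move_arm([
  [[0,0,0],[0,0,0],0],
  [[0,0,-30],[0,0,0],0],
  [[0,0,-35],[0,0,0],0],
  [[0,0,-20],[0,0,0],0],
  [[0,0,0],[0,0,0],0],
  [[0,0,0],[0,0,0],0],
])

```text
clock: 13.05
eef_pos: [636.4, -255.5, 72.8]
tool_rot: [3.141, -0.002, -0.169]
force: [0.3, -0.3, -1.7]
width: 22.8
gripper_force: 59.1
```

```bash
python3 - <<'E'
from h import *
s=grab('scene');cv2.imwrite('pics/c5.png',cv2.resize(s[150:290,185:285],None,fx=6,fy=4.2,interpolation=cv2.INTER_CUBIC))
print(status.read_state()['eef_pos'])
E
```

```text
[ 636.5 -255.8   73.1]
```

View pics/c5.png

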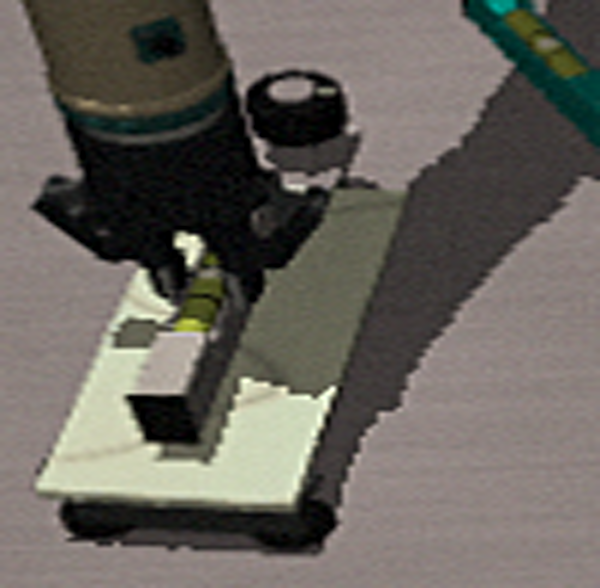

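The level hangs over the shelf, lengthwise and upright. Its front end face has its bottom edge at crop (172,441), well centred. I lower it gently.

move_arm([
  [[0,0,-8],[0,0,0],0],
  [[0,0,-5],[0,0,0],0],
  [[0,0,-2],[0,0,0],0],
  [[0,0,0],[0,0,0],0],
  [[0,0,0],[0,0,0],0],
])

```text
clock: 13.72
eef_pos: [635.4, -255.7, 56.6]
tool_rot: [3.142, -0.0, -0.17]
force: [0.1, -0.3, -1.7]
width: 22.9
gripper_force: 59.1
```

```bash
python3 - <<'E'
from h import *
for X in [(735.6,-272,80)]: print(proj('scene',X),'seen 213.6,255')
f=[status.read_state()['force'] for _ in range(3)];print(f)
E
```

```text
[213.6 255.5] seen 213.6,255
[array([ 0.1, -0.3, -1.7]), array([ 0.1, -0.3, -1.7]), array([ 0.1, -0.3, -1.7])]
```

move_arm([
  [[0,0,-1],[0,0,0],0],
  [[0,0,-1],[0,0,0],0],
  [[0,0,0],[0,0,0],0],
])

```text
clock: 14.1
eef_pos: [635.3, -255.7, 54.6]
tool_rot: [3.142, -0.0, -0.169]
force: [-1.2, 0.7, -1.8]
width: 22.7
gripper_force: 59.2
```

move_arm([
  [[0,0,-1],[0,0,0],0],
  [[0,0,0],[0,0,0],0],
])

```text
clock: 14.35
eef_pos: [635.2, -255.7, 54.0]
tool_rot: [3.142, -0.0, -0.169]
force: [-3.1, 0.3, 1.5]
width: 23.0
gripper_force: 59.8
```

move_arm([
  [[0,0,-1],[0,0,0],0],
  [[0,0,0],[0,0,0],0],
])

```text
clock: 14.6
eef_pos: [635.1, -255.7, 53.5]
tool_rot: [3.142, -0.0, -0.17]
force: [-4.3, 1.5, 6.1]
width: 22.7
gripper_force: 60.2
```

On the shelf. I release and lift away.

move_arm([
  [[0,0,0],[0,0,0],0.6],
  [[0,0,0],[0,0,0],0.6],
  [[0,0,0],[0,0,0],0.6],
  [[0,0,15],[0,0,0],0.6],
  [[0,0,30],[0,0,0],0.6],
  [[0,0,40],[0,0,0],1],
  [[-20,5,20],[0,0,0],1],
  [[-50,8,0],[0,0,0],1],
  [[-50,8,0],[0,0,0],1],
  [[-50,8,0],[0,0,0],1],
])

```text
clock: 15.85
eef_pos: [464.2, -226.7, 158.7]
tool_rot: [3.141, -0.002, -0.169]
force: [0.3, 0.2, 0.1]
width: 85.5
gripper_force: 0.0
```

move_arm([
  [[-15,3,0],[0,0,0],1],
  [[0,0,0],[0,0,0],1],
  [[0,0,0],[0,0,0],1],
  [[0,0,0],[0,0,0],1],
  [[0,0,0],[0,0,0],1],
  [[0,0,0],[0,0,0],1],
])

```text
clock: 16.6
eef_pos: [450.5, -223.6, 157.3]
tool_rot: [-3.142, 0.0, -0.169]
force: [-0.6, 0.4, -0.1]
width: 85.3
gripper_force: 0.0
```

```bash
cat > bub.py <<'E'
from h import *
def run():
    t=grab('top');s=grab('scene');out=[]
    for n,im in(('scene',s),('top',t)):
        # level axis samples on top face z~107, between vial ends
        C=np.array([636,-255.5]);d=np.array([.9856,-.169])
        a=np.arange(-110,111,2.0);I=np.float32(im)
        prof=[]
        for k in a:
            u,v=proj(n,(*(C+k*d),107.5));prof.append(cv2.getRectSubPix(im,(1,1),(float(u),float(v)))[0,0])
        prof=np.array(prof,int);out.append((a,prof))
    return s,t,out
if __name__=='__main__':
    s,t,o=run()
    for a,p in o:
        print(' '.join(f'{int(k)}:{b},{g},{r}' for k,(b,g,r) in zip(a,p) if abs(k)<60))
    cv2.imwrite('pics/c6.png',np.hstack([cv2.resize(s[170:280,190:270],None,fx=5,fy=5,interpolation=cv2.INTER_CUBIC),cv2.resize(t[130:240,375:440],None,fx=5,fy=5,interpolation=cv2.INTER_CUBIC)]))
    st=status.read_state();print(st['qpos'].tolist(),st['eef_pos'],st['width'])
E
python3 bub.py
```

```text
-58:156,164,173 -56:154,162,173 -54:154,162,172 -52:154,162,171 -50:157,164,171 -48:161,168,175 -46:143,150,157 -44:102,110,117 -42:77,114,115 -40:70,157,151 -38:68,176,166 -36:69,181,169 -34:71,182,170 -32:70,179,169 -30:70,178,170 -28:70,179,171 -26:70,177,169 -24:70,177,167 -22:71,179,170 -20:72,180,172 -18:73,183,175 -16:70,174,167 -14:44,110,105 -12:30,74,71 -10:55,140,132 -8:73,184,174 -6:71,183,173 -4:70,181,172 -2:71,179,172 0:72,178,170 2:74,178,169 4:75,181,171 6:75,185,172 8:70,182,172 10:66,172,165 12:73,134,130 14:113,135,133 16:194,203,195 18:222,229,217 20:225,230,218 22:202,221,210 24:166,209,199 26:105,189,178 28:58,174,164 30:65,175,165 32:68,175,165 34:68,175,166 36:69,177,167 38:73,181,170 40:71,181,171 42:69,179,170 44:113,167,168 46:149,159,168 48:163,167,177 50:166,171,181 52:158,169,177 54:157,168,177 56:159,168,178 58:158,166,176
-58:176,172,168 -56:175,172,167 -54:175,172,167 -52:175,171,168 -50:171,170,168 -48:165,169,167 -46:141,166,163 -44:120,164,160 -42:108,164,160 -40:101,163,159 -38:101,163,159 -36:103,162,158 -34:106,162,158 -32:106,162,158 -30:106,1
[... 155 characters left out ...]
06,159,157 -8:107,163,159 -6:106,163,159 -4:103,162,158 -2:100,162,158 0:98,163,159 2:100,164,160 4:103,165,161 6:105,163,159 8:111,160,157 10:131,156,154 12:148,157,154 14:161,164,161 16:168,169,165 18:167,171,168 20:151,170,166 22:128,166,162 24:112,164,160 26:101,164,160 28:101,164,161 30:101,163,162 32:103,164,161 34:105,165,161 36:106,165,160 38:104,157,153 40:90,133,130 42:102,129,126 44:147,153,149 46:170,167,163 48:175,171,167 50:177,172,168 52:176,171,167 54:176,172,168 56:176,172,169 58:176,172,169
[0.3497518386298823, 0.4811855060123557, 0.07895012251831733, 1.9709075929459063, -0.057255198212340035, 0.6917847177667756, -1.2762612772701183] [ 450.3 -223.6  157.4] 85.66705333982182
```

View pics/c6.png

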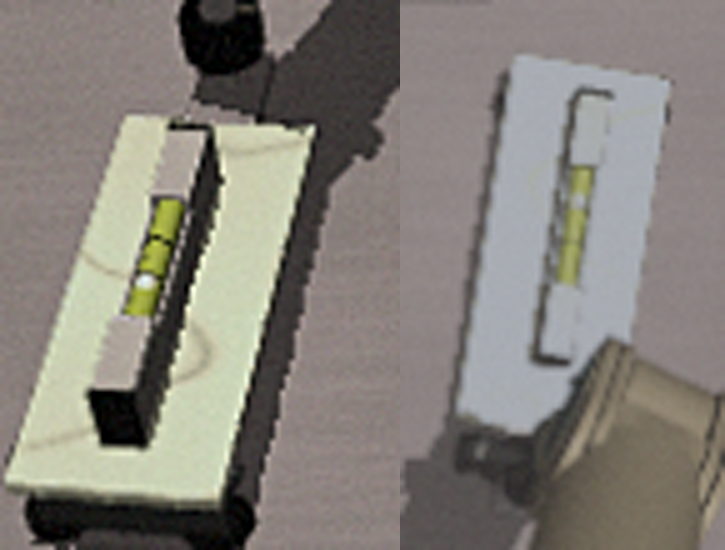

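The level stands upright and lengthwise. The bubble is at about +19 mm (away from the knob), so it needs about 1.9 rad clockwise. I grip the knob.

move_arm([
  [[0,0,-40],[0,0,0],1],
  [[0,0,-40],[0,0,0],1],
  [[0,0,-21],[0,0,0],1],
  [[0,0,0],[0,0,0],1],
  [[0,0,0],[0,0,0],0],
  [[0,0,0],[0,0,0],0],
  [[0,0,0],[0,0,0],0],
  [[0,0,0],[0,0,0],0],
])

```text
clock: 17.7
eef_pos: [451.1, -223.7, 58.0]
tool_rot: [3.141, -0.002, -0.17]
force: [-2.1, 1.0, 6.0]
width: 46.4
gripper_force: 60.8
```

move_arm([
  [[0,0,0],[0,0,-5],0],
  [[0,0,0],[0,0,-10],0],
  [[0,0,0],[0,0,-10],0],
  [[0,0,0],[0,0,-10],0],
  [[0,0,0],[0,0,-10],0],
  [[0,0,0],[0,0,-10],0],
  [[0,0,0],[0,0,-10],0],
  [[0,0,0],[0,0,-10],0],
  [[0,0,0],[0,0,-10],0],
  [[0,0,0],[0,0,-5],0],
])

```text
clock: 18.95
eef_pos: [455.7, -220.4, 58.0]
tool_rot: [-3.135, 0.004, -1.739]
force: [9.4, 6.9, 4.1]
width: 46.4
gripper_force: 61.1
```

move_arm([
  [[0,0,0],[0,0,-5],0],
  [[0,0,0],[0,0,0],0],
  [[0,0,0],[0,0,0],0],
  [[0,0,0],[0,0,0],0],
  [[0,0,0],[0,0,0],0],
  [[0,0,0],[0,0,0],0],
  [[0,0,0],[0,0,0],0],
  [[0,0,0],[0,0,0],0],
  [[0,0,0],[0,0,0],0],
  [[0,0,0],[0,0,0],0],
])

```text
clock: 20.2
eef_pos: [456.0, -220.5, 58.0]
tool_rot: [-3.135, 0.005, -1.823]
force: [10.9, 6.5, 2.9]
width: 46.6
gripper_force: 61.2
```

```bash
cat > b2.py <<'E'
from bub import *
s,t,o=run()
for n,(a,p) in zip(('scene','top'),o):
    b=p[:,0].astype(float);g=p[:,1]
    m=np.abs(a)<38;base=np.median(b[m]);w=np.clip(b-base-15,0,None)*m
    print(n,'bubble',(w*a).sum()/max(w.sum(),1),'line(dark)',a[m][np.argsort(g[m])[:6]])
    print(' '.join(f'{int(k)}:{x[0]},{x[1]}' for k,x in zip(a,p) if abs(k)<50))
print(status.read_state()['tool_rot'],status.read_state()['torque'])
E
python3 b2.py
```

```text
scene bubble 2.4308131241084165 line(dark) [ 14. -12.  12. -14. -10.  16.]
-48:165,170 -46:149,159 -44:101,137 -42:74,142 -40:65,166 -38:66,177 -36:70,179 -34:71,180 -32:73,179 -30:73,180 -28:72,180 -26:71,180 -24:71,181 -22:73,182 -20:74,183 -18:75,186 -16:69,174 -14:38,96 -12:25,65 -10:55,142 -8:68,175 -6:57,152 -4:105,169 -2:196,212 0:216,221 2:211,220 4:224,222 6:224,220 8:134,200 10:63,169 12:38,89 14:31,61 16:61,148 18:75,186 20:75,185 22:74,182 24:73,180 26:71,181 28:72,183 30:74,181 32:74,180 34:72,179 36:71,178 38:69,175 40:65,176 42:64,178 44:113,174 46:152,173 48:160,171
top bubble -0.09285714285714286 line(dark) [-14.  12. -16.  10. -12.  14.]
-48:171,171 -46:150,166 -44:131,162 -42:114,161 -40:104,161 -38:104,162 -36:104,162 -34:105,162 -32:104,161 -30:103,161 -28:100,160 -26:97,159 -24:95,159 -22:94,160 -20:97,161 -18:97,158 -16:91,142 -14:90,136 -12:96,146 -10:104,154 -8:115,161 -6:134,165 -4:158,168 -2:167,169 0:173,169 2:166,170 4:155,169 6:132,167 8:112,161 10:98,144 12:93,138 14:98,149 16:100,155 18:100,157 20:98,157 22:93,156 24:94,158 26:97,161 28:99,163 30:101,163 32:103,164 34:105,164 36:105,163 38:103,160 40:98,150 42:111,150 44:149,162 46:168,168 48:172,170
[-3.1  0.  -1.8] [ 1.4 -1.5 -0.1]
```

The bubble is about +1.2 mm off relative to the line centres. A touch more, then release.

move_arm([
  [[0,0,0],[0,0,-6],0],
  [[0,0,0],[0,0,0],0],
  [[0,0,0],[0,0,0],1],
  [[0,0,0],[0,0,0],1],
  [[0,0,0],[0,0,0],1],
  [[0,0,0],[0,0,0],1],
  [[0,0,40],[0,0,0],1],
  [[0,0,50],[0,0,0],1],
  [[0,0,30],[0,0,0],1],
  [[0,0,0],[0,0,0],1],
])

```text
clock: 21.55
eef_pos: [451.4, -224.5, 178.4]
tool_rot: [-3.137, -0.0, -1.932]
force: [0.6, 0.4, 0.1]
width: 85.5
gripper_force: 0.0
```

move_arm([
  [[0,0,0],[0,0,0],1],
  [[0,0,0],[0,0,0],1],
  [[0,0,0],[0,0,0],1],
  [[0,0,0],[0,0,0],1],
  [[0,0,0],[0,0,0],0.6],
  [[0,0,0],[0,0,0],0],
  [[0,0,0],[0,0,0],0],
  [[0,0,0],[0,0,0],0],
  [[0,0,0],[0,0,0],0],
  [[0,0,0],[0,0,0],0],
])

```text
clock: 22.8
eef_pos: [450.3, -223.6, 176.5]
tool_rot: [-3.142, -0.0, -1.932]
force: [-0.8, 0.1, -0.1]
width: 0.2
gripper_force: 0.0
```

```bash
python3 b2.py; python3 -c "
from h import *
s=status.read_state();print(s['eef_pos'],s['tool_rot'],s['qpos'].tolist(),s['clock'])"
```

```text
scene bubble 1.7548005908419497 line(dark) [ 14. -12.  12. -14. -10.  16.]
-48:163,167 -46:144,156 -44:99,135 -42:73,140 -40:66,166 -38:65,177 -36:67,177 -34:68,178 -32:72,180 -30:72,179 -28:70,176 -26:69,175 -24:70,176 -22:71,179 -20:71,181 -18:73,186 -16:69,172 -14:37,88 -12:23,58 -10:52,138 -8:73,179 -6:89,177 -4:137,192 -2:201,216 0:215,219 2:212,217 4:206,218 6:192,216 8:121,197 10:63,168 12:32,86 14:24,57 16:62,149 18:77,186 20:74,182 22:73,179 24:75,180 26:74,179 28:72,178 30:72,177 32:71,177 34:72,179 36:70,177 38:62,172 40:63,175 42:68,180 44:117,178 46:156,177 48:163,172
top bubble -1.4285714285714286 line(dark) [ 12. -14.  10. -16.  14. -12.]
-48:172,172 -46:151,167 -44:130,162 -42:110,160 -40:100,160 -38:104,162 -36:107,163 -34:107,162 -32:106,162 -30:105,161 -28:101,161 -26:98,162 -24:96,162 -22:95,162 -20:99,164 -18:100,160 -16:93,143 -14:91,137 -12:97,147 -10:110,156 -8:130,164 -6:148,168 -4:163,170 -2:169,170 0:173,171 2:158,169 4:140,166 6:121,165 8:104,160 10:94,140 12:90,132 14:96,146 16:96,152 18:93,151 20:93,153 22:94,157 24:96,159 26:98,161 28:102,164 30:104,165 32:103,163 34:103,162 36:105,163 38:103,160 40:96,149 42:108,147 44:147,159 46:167,167 48:172,169
[-3.1 -0.  -1.9] [ 0. -0.  0.]
[ 450.3 -223.6  176.5] [-3.1 -0.  -1.9] [-0.07811641889109473, 0.5472245622245961, 0.7249732339618703, 1.9620576990378003, -0.4938607030773454, 0.8152062247478427, -2.5798765615341988] 22.9
```

The bubble is centred at about +0.4 mm averaged over both views, with the knob let go. Next I move over the middle of the level and press.

move_arm([
  [[10,-2,0],[0,0,5],0],
  [[20,-4,0],[0,0,9],0],
  [[25,-4,0],[0,0,9],0],
  [[25,-4,0],[0,0,9],0],
  [[25,-4,0],[0,0,9],0],
  [[25,-4,0],[0,0,9],0],
  [[25,-4,0],[0,0,9],0],
  [[20,-4,0],[0,0,9],0],
  [[11,-2,0],[0,0,9],0],
  [[0,0,0],[0,0,9],0],
])

```text
clock: 24.15
eef_pos: [636.9, -255.7, 175.9]
tool_rot: [3.141, -0.0, -0.426]
force: [-0.1, 0.1, -0.1]
width: 0.2
gripper_force: 0.0
```

move_arm([
  [[0,0,0],[0,0,7],0],
  [[0,0,-30],[0,0,7],0],
  [[0,0,-30],[0,0,0],0],
  [[0,0,-20],[0,0,0],0],
  [[0,0,-7],[0,0,0],0],
  [[0,0,0],[0,0,0],0],
  [[0,0,0],[0,0,0],0],
])

```text
clock: 25.02
eef_pos: [637.1, -256.0, 90.7]
tool_rot: [3.141, -0.002, -0.187]
force: [-0.1, 0.6, 0.2]
width: -0.0
gripper_force: 0.0
```

move_arm([
  [[0,0,-3],[0,0,0],0],
  [[0,0,-3],[0,0,0],0],
  [[0,0,-2],[0,0,0],0],
  [[0,0,-2],[0,0,0],0],
  [[0,0,-1],[0,0,0],0],
  [[0,0,-1],[0,0,0],0],
  [[0,0,0],[0,0,0],0],
])

```text
clock: 25.9
eef_pos: [636.2, -255.6, 77.4]
tool_rot: [-3.142, 0.0, -0.187]
force: [0.2, -0.3, 0.2]
width: 0.1
gripper_force: 0.0
```

move_arm([
  [[0,0,-1],[0,0,0],0],
  [[0,0,-1],[0,0,0],0],
  [[0,0,0],[0,0,0],0],
])

```text
clock: 26.28
eef_pos: [636.4, -255.7, 76.4]
tool_rot: [-3.142, -0.001, -0.187]
force: [-1.9, 1.4, 4.9]
width: 0.1
gripper_force: 2.5
```

move_arm([
  [[0,0,-1],[0,0,0],0],
  [[0,0,0],[0,0,0],0],
])

```text
clock: 26.52
eef_pos: [636.4, -255.7, 76.4]
tool_rot: [-3.142, -0.001, -0.187]
force: [-3.2, 0.3, 9.8]
width: -0.1
gripper_force: 5.1
```

move_arm([
  [[0,0,0],[0,0,0],0],
  [[0,0,0],[0,0,0],0],
  [[0,0,0],[0,0,0],0],
  [[0,0,0],[0,0,0],0],
  [[0,0,0],[0,0,0],0],
  [[0,0,0],[0,0,0],0],
  [[0,0,0],[0,0,0],0],
  [[0,0,0],[0,0,0],0],
  [[0,0,0],[0,0,0],0],
  [[0,0,0],[0,0,0],0],
])

```text
clock: 27.78
eef_pos: [636.4, -255.7, 76.4]
tool_rot: [-3.141, -0.001, -0.187]
force: [-3.2, 1.2, 10.9]
width: 0.4
gripper_force: 5.1
```

```bash
python3 b2.py; python3 - <<'E'
from h import *
s=grab('scene');cv2.imwrite('pics/c7.png',np.hstack([cv2.resize(s[170:280,190:270],None,fx=5,fy=5,interpolation=cv2.INTER_CUBIC),cv2.resize(s[145:255,320:395],None,fx=5,fy=5,interpolation=cv2.INTER_CUBIC)]))
E
```

```text
scene bubble 16.616541353383457 line(dark) [-24. -26. -22. -30. -32. -28.]
-48:20,20 -46:19,19 -44:14,16 -42:8,12 -40:4,8 -38:5,10 -36:9,15 -34:7,14 -32:5,10 -30:8,10 -28:10,10 -26:10,9 -24:10,8 -22:11,9 -20:12,11 -18:8,11 -16:8,11 -14:11,11 -12:13,11 -10:15,13 -8:21,20 -6:32,32 -4:40,40 -2:50,49 0:59,58 2:66,65 4:66,73 6:60,79 8:44,85 10:30,82 12:17,45 14:13,33 16:28,69 18:33,84 20:31,81 22:32,81 24:35,84 26:36,84 28:36,80 30:30,72 32:39,96 34:69,169 36:78,194 38:73,186 40:68,183 42:67,181 44:118,180 46:157,179 48:166,176
top bubble 0.0 line(dark) [36. 34. 30. 32. 28. 26.]
-48:92,106 -46:91,106 -44:90,106 -42:89,104 -40:88,104 -38:87,103 -36:87,103 -34:87,104 -32:88,104 -30:88,104 -28:87,102 -26:87,100 -24:85,101 -22:84,102 -20:85,103 -18:86,103 -16:87,102 -14:87,101 -12:85,98 -10:84,97 -8:84,97 -6:83,96 -4:82,95 -2:82,95 0:82,96 2:82,96 4:82,95 6:83,95 8:83,94 10:81,94 12:81,94 14:80,93 16:79,92 18:78,91 20:77,90 22:77,91 24:77,90 26:78,89 28:74,87 30:71,84 32:72,84 34:73,83 36:72,83 38:72,82 40:72,81 42:72,81 44:71,81 46:72,83 48:74,85
[-3.1 -0.  -0.2] [0.3 0.7 0.1]
```

View pics/c7.png

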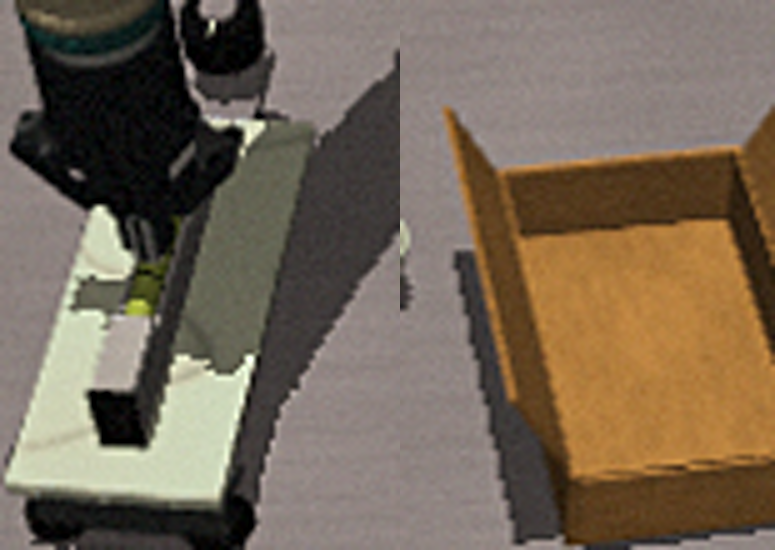

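The fingers press the middle of the level at about 11 N and the force is steady. The bubble's visible edge is still at +8 mm, as before pressing, and the flaps are open. Handing in.

```bash
python3 -c "
from cell import ctrl
print(ctrl.finish_job())"
```

```text
the job is handed in; nothing more can be done
None
```

I handed the job in at about 28 s of the 72 s allowed: both flaps are open, the level lies lengthwise on the shelf with the bubble between the lines (about 0.4 mm off centre before pressing), and the fingers hold it down with about 11 N; the hand-in call gave no verdict.

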